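# Lock the micropipette into its service cradle

## Task

The micropipette is going for servicing: lay it (do not drop it) in the empty service cradle, tip towards the blue V rest and finger hook on the hinge side, so that its body lies fully down in the black saddle. Then swing the hinged keeper bar over it and press the bar's red thumb pad down until it clicks past the sprung roller and is held down by it; press with feeling, do not lean on the cradle, and leave the other things on the desk where they are.

Things in the scene. Friction and masses are not known exactly. Their poses are not given: they have to be found in the camera images.
- cradle: service cradle, fixed to the desk: grey base plate 156 x 210 mm, top at z 8. Origin: desk level under the base; x to the hinge, y to the tip end, z up; mm below are in this frame. Base bare at y -72..-30 (room for fingers beside the pipette). Low end stops at y 27 and -95. Hinge ears x 46..64, y -15..19, up to z 65
- seat (a point): point [7, 0, 14] mm of the cradle, on the saddle floor: where the micropipette's origin belongs when seated, axes parallel to the cradle's. Black saddle cheeks at y -28..22, 30 mm apart (x -15..15), top z 36, flared lips to z 42. Rear rest y -87..-73 with a cheek on the -x side only, so the finger hook lies free on the +x side
- tip_rest (a point): middle of the blue V rest, point [0, 86, 28] mm of the cradle, where the tip cone lies when seated
- catch (a point): nominal point [-65, 2, 56] mm of the cradle where the bar's end pin lies when latched, on the dark catch post (x -84..-55). A sprung arm with a steel roller (10 mm dia., nominal centre x -70, z 60, arm top z 70) holds it down. The post is clamped up to 11 mm higher or lower than nominal to suit other pipettes; this is not reported: feel it
- micropipette: white micropipette, 242 mm long, about 85 g, lying on its side. Origin on its underside; y to its grey tip, z up. Handle x -20..6, y -89..21, z 0..29 mm: grip it across x, for instance at y -52. Plunger to y -121, tip to y 121, finger hook out to x 31 at y -74..-87
- pipette_tip (a point): end of the micropipette's tip, at [-7, 120, 14] mm in its frame
- keeper (a joint): angle of the keeper bar, rad: 0 level over the saddle, grows as it opens (1.57 upright, more leans back). Steel bar 18 wide, 6 thick, 120 mm from hinge to end pin (10 mm dia., 28 long); stiff hinge, stays where left. Meets the roller at 0.01 to 0.2, lands on the post at -0.09 to 0.09, as the post is set; the roller yields at 10 to 17 N on the thumb pad
- catch_arm (a joint): angle of the sprung roller arm, rad: 0 = home (bar open, or only resting on top of the roller), grows as the bar's pin pushes it outward, away from the hinge, to about 0.12 at the top of the roller; springs back to about 0.07 and stays there once the pin is held under the roller
- keeper_hinge (a point): middle of the keeper's hinge axis, at [55, 2, 56] mm in the cradle's frame; the axis is the cradle's y
- thumb_pad (a point): top centre of the red ribbed thumb pad on the bar (30 x 20 mm), 94 mm from the hinge axis and 6 mm above the bar's middle plane
- timer: white lab timer, 62 x 68 x 18 mm, bystander; origin under its centre
- tally_counter: grey hand tally counter, 45 x 70 x 29 mm, bystander; origin under its centre
- jar_a: jar with a yellow lid, 55 mm dia., 68 high, bystander; origin under its centre
- marker_black: marker with red cap, 118 mm long, 17 high, bystander; origin under its centre

How it is judged:
On the way, in this order (a step that is already met when the one before it is completed fails the run):
1. the micropipette lies in the saddle, the right way round, with the keeper bar still open (x of micropipette in the frame of cradle between 0.002 and 0.012 m and y of micropipette in the frame of cradle between -0.012 and 0.012 m and z of micropipette in the frame of cradle between 0.011 and 0.018 m and y of pipette_tip in the frame of cradle above 0.1 m and angle between micropipette's own z axis and vertical below 0.1 rad and value of joint keeper above 0.5 rad), for 0.2 s.
2. the keeper bar is latched down under the roller (value of joint keeper below 0.12 rad and value of joint catch_arm above 0.045 rad), for 0.3 s.
At the end, for the whole second after the job is handed in: the micropipette rests level (0.1 rad) in the cradle within 5 mm (x), 12 mm (y), 4 mm (z) of the seat point, tip towards the blue V rest; the keeper bar is latched under the roller (keeper below 0.12 rad, catch arm held out above 0.045 rad); both at rest (all of step 2 and x of micropipette in the frame of cradle between 0.002 and 0.012 m and y of micropipette in the frame of cradle between -0.012 and 0.012 m and z of micropipette in the frame of cradle between 0.011 and 0.018 m and y of pipette_tip in the frame of cradle above 0.1 m and angle between micropipette's own z axis and vertical below 0.1 rad and velocity of joint keeper between -0.05 and 0.05 rad/s and linear speed of micropipette below 0.02 m/s); the robot touches nothing.
It fails at once if the robot leans on the cradle, its bar or its catch with more than 35 N (contact force between any of the fingers, the arm and cradle above 35 N).
It fails at once if the micropipette is dropped (falls free faster than 0.6 m/s) (linear speed of micropipette above 0.6 m/s and contact force between the fingers and micropipette below 0.01 N).
It fails at once if one of the bystanders (timer, tally counter, jar, marker) is shifted by more than 30 mm (distance of any of timer, tally_counter, jar_a, marker_black from where it was at the start of the episode above 0.03 m).
It also fails if it takes over 54 s, if anything falls off the work surface, if the arm or the gripper's body presses on something with over 40 N, if the wrist force passes 120 N, or if a joint passes its speed limit or range.

## Robot

A 6-joint arm with a two-finger parallel gripper is mounted at the origin on a cart in front of the work surface, level with it; the furniture and walls round the work are solid. World frame = base frame: x ahead of the robot, y to its left, z up, the work surface at z = 0. Lengths are in m, angles in rad, forces in N, time in s.
With the tool pointing down it reaches from about 0.35 to 0.775 m from the base axis. Payload 7.3 kg.
Tool frame: the origin (TCP) lies midway between the tips of the shut fingers; the grasp point (between the pads) lies 19 mm behind it (arm.tcp_to_grasp is the distance from the TCP to the grasp point, in m); z points along the fingers, y is the direction in which the jaws open and shut (so a half turn about z gives the same grasp; the last joint's range is limited). The gripper opens to 92 mm and grips with 3 to 60 N. Pads are 19 mm wide; open, the fingers measure 130 mm over their backs; the gripper's body (75 mm by 190 mm) begins 47 mm behind the grasp point.
Start: joints at [0.999, 0.342, 1.524, -0, 1.275, -0.146], TCP at [0.217, 0.478, 0.227] pointing down, gripper open.
Joint ranges: [-2.53, 2.53], [-0.77, 2.02], [0.04, 2.7], [-1, 4.14], [0.28, 2.66], [-3.11, 3.11]. Speed limits (rad/s): [2.57, 2.57, 3.14, 3.14, 3.14, 3.14].

## Interface

Orientations are given as a rotation vector (axis times angle).
In Python, from cell import arm gives the robot as it stands.
- The arm moves only by the shell command python3 -m creep 'ROWS' [FORCE]. ROWS is JSON, a list of rows, each a list of 7 numbers: the shift along the tool's x, y, z in m, then the turn, a rotation vector about the tool's x, y, z in rad, then the opening, from 0 (shut) to 1 (fully open). In form: [[tx, ty, tz, rx, ry, rz, jaw], ...]. A call has 1 to 10 rows; each row is the pose to reach, as a shift and turn from the pose measured when the call began, along the tool's axes at that moment; what a row does not reach only later rows make up. A row lasts 1/10 s, in which the tool goes at most 50 mm and 8.59 degrees, less where a joint would pass 70% of its speed; a pose out of reach is approached as far as the arm can. A call with a gripper value outside its range is refused whole. The fingers move at their own pace and stop on an object; FORCE is the grip in N (left out, the last holds). Time passes only in rows, so rows that repeat a pose let the fingers close. It gives the time, the measured TCP pose, the force and the opening at its end, in the units of the state.
- arm.sense(): the state, without advancing time (a new reading comes with each control period).
- arm.get_image(name): name is "scene" or "top"; returns the picture (420x560x3 uint8, blue, green, red); there is no depth.
- arm.get_calibration(name): a dict with "intrinsics" (3x3 intrinsics, pixels), "R" (3x3) and "t" (3): a world point X has camera coordinates R X + t. Camera axes: x right, y down, z forward; pixel columns grow to the right and rows downward; lengths in m; the calibration is good to about 2 mm. A picture is of the moment at which its call begins. get_calibration takes no time and is no camera call.
- arm.close_job(): hands the job in, once; it reports no verdict.
The state is a dict: "t": time; "qpos": joint angles; "joint_vel": joint speeds; "tau": joint torques, N m; "tcp_pos": TCP position; "eef_rot": TCP orientation; "ft_force": force on the tool from outside, world axes, zero at the start; "ft_torque": the same for the moment, N m; "finger_gap": opening from 0.0 (shut) to 1.0 (fully open).
Only numpy, scipy, OpenCV 4.12 (cv2) and the standard library are available. Lean on these libraries where they do the work, as an engineer would, in place of code of your own. Each camera call takes 0.05 s, during which the arm holds its last target. There are 200 camera calls.

## Working session

There is one attempt and no reset: what is moved stays moved. The work goes in short steps, Python scripts to look and compute and a shell command to move; the robot and the scene stay as the last step left them, time stands still between calls to the robot, and variables do not carry over. Pictures are saved under pics/ and viewed, about 8 in all and at most 12, crops included, and the job is handed in when it is done.

```bash
ls; mkdir -p pics
python3 - <<'E'
from cell import arm
import cv2
s=arm.sense(); print({k:(v if isinstance(v,float) else [round(float(x),4) for x in v]) for k,v in s.items()})
for n in("top","scene"):
    cv2.imwrite(f"pics/{n}0.png",arm.get_image(n)); c=arm.get_calibration(n); print(n,c)
E
```

```text
pics
{'t': 0.0, 'qpos': [0.999, 0.3427, 1.525, 0.0, 1.2754, -0.146], 'joint_vel': [-0.0002, 0.0007, -0.0016, -0.0015, 0.0007, 0.0005], 'tau': [-0.0031, -43.1243, -24.4214, 0.0714, 0.0561, -0.0001], 'tcp_pos': [0.2166, 0.4778, 0.226], 'eef_rot': [-0.6637, -3.0701, 0.0023], 'ft_force': [0.7976, 0.709, 0.0296], 'ft_torque': [-0.036, -0.0391, 0.0072], 'finger_gap': 1.0008391141705166}
top {'intrinsics': array([[440.4897918 ,   0.        , 278.96097099],
       [  0.        , 440.4897918 , 209.70897659],
       [  0.        ,   0.        ,   1.        ]]), 'R': array([[ 0.00525455, -0.99976117, -0.02121315],
       [-0.98963721, -0.00215495, -0.14357422],
       [ 0.14349422,  0.02174774, -0.98941217]]), 't': array([0.0819359 , 0.55752882, 1.06775855])}
scene {'intrinsics': array([[461.8694038 ,   0.        , 285.57123961],
       [  0.        , 461.8694038 , 211.59946501],
       [  0.        ,   0.        ,   1.        ]]), 'R': array([[ 0.85815522, -0.51334577, -0.00676365],
       [-0.38995882, -0.64320836, -0.65895002],
       [ 0.33391877,  0.56811894, -0.75215632]]), 't': array([-0.43834477,  0.31751529,  1.30667212])}
```

View pics/top0.png

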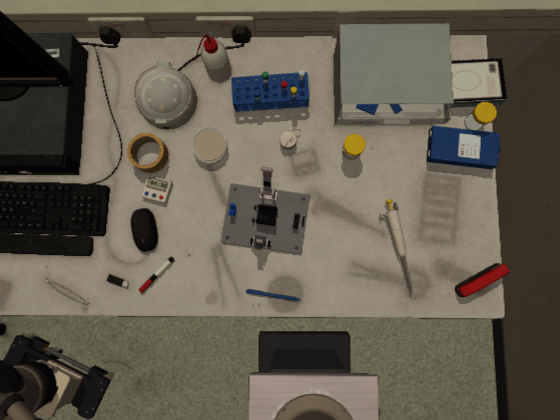

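View pics/scene0.png

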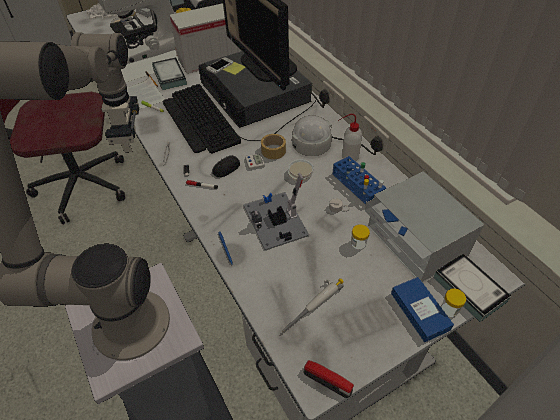

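The top view shows the cradle centred near (265,218): blue V at the left (231,210), hinge and open bar at the top (266,180), catch post at the bottom (260,242). The pipette has its tip at (410,295), plunger at (389,202) and hook on the left at (381,216). I'll zoom in on both.

Run:
```python
import cv2,numpy as np
a=cv2.imread("pics/top0.png")
c=cv2.resize(a[160:260,215:315],None,fx=6,fy=6,interpolation=cv2.INTER_CUBIC)
p=cv2.resize(a[190:300,370:425],None,fx=5.4,fy=5.4,interpolation=cv2.INTER_CUBIC)[:600]
p=cv2.copyMakeBorder(p[:,:200+97],0,600-p[:600].shape[0],0,0,cv2.BORDER_CONSTANT)
cv2.imwrite("pics/c1.png",np.hstack([c[:, :500],p]))
```

```text
(no output)
```

View pics/c1.png

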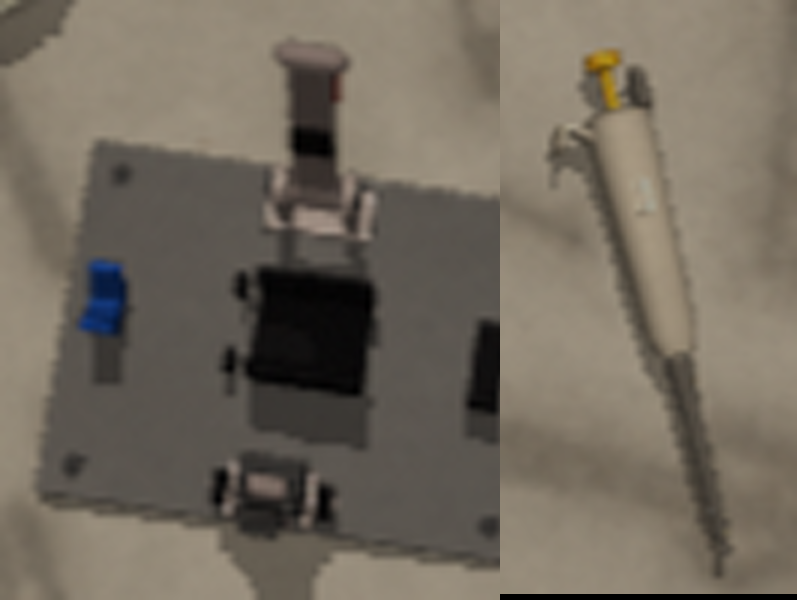

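```bash
cat > h.py <<'E'
import numpy as np,cv2
from cell import arm
from scipy.optimize import least_squares
from scipy.spatial.transform import Rotation as Ro
cal={n:arm.get_calibration(n) for n in("top","scene")}
def proj(n,X):
    c=cal[n];p=(np.atleast_2d(X)@c["R"].T+c["t"])@c["intrinsics"].T
    return p[:,:2]/p[:,2:]
def back(n,uv,z):
    c=cal[n];d=c["R"].T@np.linalg.solve(c["intrinsics"],[*uv,1]);o=-c["R"].T@c["t"]
    return o+d*(z-o[2])/d[2]
def T(q,P):
    x,y,a=q;P=np.atleast_2d(P).astype(float)/1000
    return P@Ro.from_euler('z',a).as_matrix().T+[x,y,0]
def fit(obs,q0):
    r=lambda q:np.concatenate([proj(n,T(q,P))[0]-uv for n,P,uv in obs])
    s=least_squares(r,q0,loss='soft_l1');return s.x,r(s.x).reshape(-1,2)
E
python3 - <<'E'
from h import *
a=cv2.imread("pics/top0.png")
# plate corners
g=a[165:270,205:325].astype(int);m=((abs(g.mean(2)-75)<28)&(np.ptp(g,axis=2)<12)).astype(np.uint8)
m=cv2.morphologyEx(m,cv2.MORPH_OPEN,np.ones((3,3)));m=cv2.morphologyEx(m,cv2.MORPH_CLOSE,np.ones((9,9)))
cs=max(cv2.findContours(m,0,2)[0],key=cv2.contourArea)
b=cv2.boxPoints(cv2.minAreaRect(cs))+[205,165];print(b)
for p in b: print(back("top",p,.008).round(4))
C=[("top",(0,86,28),(232.2,210)),("top",(55,2,62),(268.3,193.5)),("top",(0,-3,40),(266.7,215.2)),
("top",(-78,105,8),(221.3,243)),("top",(78,105,8),(230.8,183.3))]
q,r=fit(C,[.47,.05,0]);print("cradle",q.round(4),r.round(1).tolist())
P=[("top",(-7,120,14),(410.4,296.3)),("top",(-7,-121,14),(389.1,200.5)),("top",(31,-80,14),(381,217))]
q2,r=fit(P,[.45,-.25,1.6]);print("pip",q2.round(4),r.round(1).tolist())
for w in((410.4,296.3),(389.1,200.5)):print(back("top",w,.014))
for n in("top","scene"):
    a=cv2.imread(f"pics/{n}0.png");o=(200,155) if n=="top" else (215,170);k=4 if n=="top" else 4
    v=cv2.resize(a[o[1]:o[1]+145,o[0]:o[0]+225 if n=="top" else o[0]+150],None,fx=k,fy=k,interpolation=cv2.INTER_CUBIC)
    def L(q,pts,col):
        uv=((proj(n,T(q,pts))-o+.5)*k).astype(np.int32);cv2.polylines(v,[uv],False,col,1)
    L(q,[(-78,-105,8),(78,-105,8),(78,105,8),(-78,105,8),(-78,-105,8)],(0,255,0))
    L(q,[(-15,-28,36),(15,-28,36),(15,22,36),(-15,22,36),(-15,-28,36)],(0,255,255))
    L(q,[(46,-15,65),(64,-15,65),(64,19,65),(46,19,65),(46,-15,65)],(255,255,0));L(q,[(0,81,28),(0,91,28)],(0,0,255))
    L(q,[(-84,-10,70),(-55,-10,70),(-55,14,70),(-84,14,70)],(255,0,255))
    L(q2,[(-20,-89,14),(6,-89,14),(6,21,14),(-7,120,14),(-20,21,14),(-20,-89,14)],(0,255,0))
    cv2.imwrite(f"pics/ov_{n}.png",v[:600,:800] if n=="top" else v)
E
```

```text
[[223.49539948 243.16069031]
 [230.97543716 185.19038391]
 [308.2691803  195.16377258]
 [300.78913879 253.13407898]]
[0.4748 0.227  0.008 ]
[0.6267 0.2109 0.008 ]
[0.6004 0.0087 0.008 ]
[0.4501 0.0284 0.008 ]
cradle [ 0.5414  0.1176 -0.1337] [[0.3, 2.0], [-0.8, -0.5], [0.1, 0.9], [0.2, -1.1], [0.1, -0.4]]
pip [ 0.4651 -0.2173  1.7381] [[-0.1, -1.7], [2.0, 0.1], [-1.3, 1.6]]
[ 0.34377851 -0.24422624  0.014     ]
[ 0.58571674 -0.19878124  0.014     ]
```

```bash
python3 -c "
import cv2,numpy as np
a=cv2.imread('pics/ov_top.png');b=cv2.imread('pics/ov_scene.png');print(a.shape,b.shape)
"
```

```text
(580, 800, 3) (580, 600, 3)
```

View pics/ov_top.png

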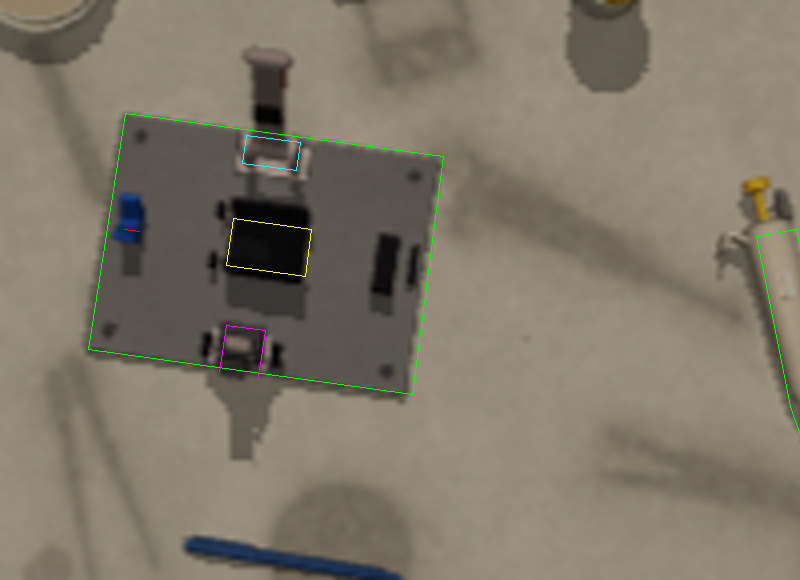

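View pics/ov_scene.png

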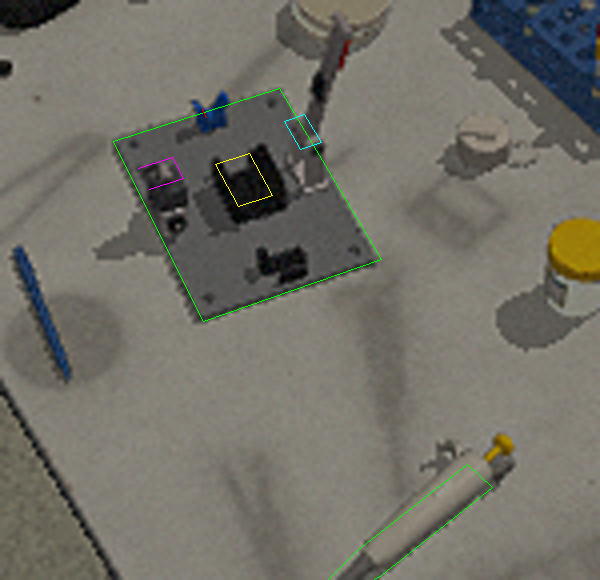

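The plate fits in both views, but the inner features don't: the post reaches x -84, so the plate can't be centred on the origin. The hinge also disagrees in the scene view, so I'll zoom there.

Run:
```python
import cv2
a=cv2.imread("pics/scene0.png")[165:255,240:320]
v=cv2.resize(a,None,fx=6.6,fy=6.6,interpolation=cv2.INTER_LANCZOS4)
v=cv2.convertScaleAbs(v,alpha=1.6)
import numpy as np
b=cv2.imread("pics/top0.png")[162:250,252:294];w=cv2.resize(b,None,fx=6.6,fy=6.6,interpolation=cv2.INTER_LANCZOS4);w=cv2.convertScaleAbs(w,alpha=1.6)
w=cv2.copyMakeBorder(w,0,v.shape[0]-w.shape[0],0,0,0)
o=np.hstack([v,w])[:600,:800];print(v.shape,o.shape);cv2.imwrite("pics/s2.png",o)
```

```text
(594, 528, 3) (594, 800, 3)
```

View pics/s2.png

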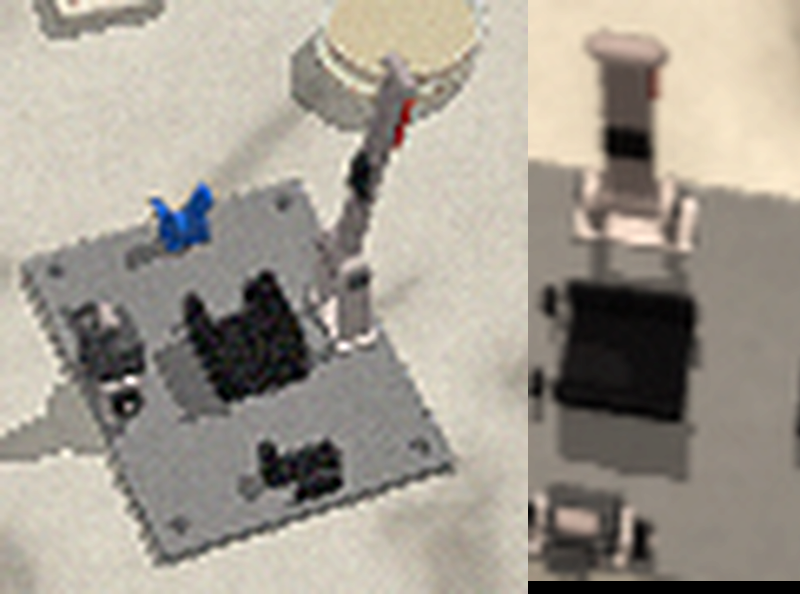

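Run:
```python
from h import *
t=lambda u,v:(252+(u-528)/6.6-.4,162+v/6.6-.4)
s=lambda u,v:(240+u/6.6-.4,165+v/6.6-.4)
inn=[("top",(0,86,28),(232.2,210)),("top",(0,-3,42),t(625.5,351)),("top",(64,19,65),t(583,168)),("top",(64,-15,65),t(690,180)),("top",(-70,2,60),t(578,520)),
("scene",(0,86,28),s(183,215)),("scene",(-17,22,42),s(190,297)),("scene",(17,22,42),s(265,273)),("scene",(55,-15,65),s(357,262)),("scene",(55,19,65),s(325,235)),("scene",(-70,2,60),s(105,318))]
q,r=fit(inn,[.54,.12,-.13]);print("inner",q.round(4));print(r.round(1).tolist())
pl=[("top",(-78,105,8),(221.3,243)),("top",(78,105,8),(230.8,183.3)),("top",(78,-105,8),(200+442/4-.4,155+156/4-.4)),("top",(-78,-105,8),(200+411/4-.4,155+396/4-.4)),
("scene",(-78,105,8),s(22,265)),("scene",(78,105,8),s(298,185)),("scene",(78,-105,8),s(455,467)),("scene",(-78,-105,8),s(165,560))]
q1,r=fit(pl,q);print("plate",q1.round(4));print(r.round(1).tolist())
R=Ro.from_euler('z',q1[2]).as_matrix()[:2,:2];print("plate centre in inner frame mm",1000*R.T@(q1[:2]-q[:2]))
# pipette with scene also: same features
P=[("top",(-7,120,14),(410.4,296.3)),("top",(-7,-121,14),(389.1,201)),("scene",(-7,-121,14),(215+504/4,170+441/4))]
q2,r=fit(P,[.45,-.25,1.7]);print("pip",q2.round(4),r.round(1).tolist())
# handle centroid direction from mask (bright, top)
a=cv2.imread("pics/top0.png").astype(int);g=a[205:258,378:412]
m=(g.min(2)>125).astype(np.uint8)
n,l,st,ce=cv2.connectedComponentsWithStats(m);i=1+st[1:,4].argmax();ys,xs=np.nonzero(l==i);print(st[i])
vx,vy,x0,y0=cv2.fitLine(np.c_[xs+378,ys+205].astype(np.float32),cv2.DIST_HUBER,0,.01,.01).ravel()
for k in(-15,15):print("axis",back("top",(x0+k*vx,y0+k*vy),.02).round(4))
```

```text
inner [ 0.5453  0.1185 -0.159 ]
[[0.1, -0.3], [0.0, -0.3], [1.6, -0.4], [-1.1, -0.1], [0.0, 0.8], [-0.2, -0.0], [0.5, -0.9], [-1.3, -0.1], [-0.5, 1.4], [0.5, -1.6], [-0.0, 1.1]]
plate [ 0.54    0.1179 -0.1371]
[[0.0, -0.8], [0.1, 0.0], [0.3, 0.6], [-0.1, 0.2], [-0.4, 0.1], [-0.5, -0.8], [0.8, -0.7], [0.1, 0.5]]
plate centre in inner frame mm [-5.1397244 -1.3499307]
pip [ 0.4635 -0.2144  1.7611] [[-0.2, -1.3], [-0.1, 0.3], [-0.4, 1.2]]
[13  7  8 17 60]
axis [ 0.57   -0.1993  0.02  ]
axis [ 0.4969 -0.2199  0.02  ]
```

```bash
cat >> h.py <<'E'
CR=(.5455,.1178,-.14)
def plan(p,yaw):
    """shift/turn in tool axes to TCP p, tool down, jaw axis (tool y) along yaw (mod pi)"""
    s=arm.sense();R0=Ro.from_rotvec(s["eef_rot"]).as_matrix();y0=np.arctan2(R0[1,1],R0[0,1])
    print("t",round(s["t"],2),"tcp",np.round(s["tcp_pos"],4),"jawyaw",round(y0,3),"q",np.round(s["qpos"],3),"F",np.round(s["ft_force"],1),"gap",round(s["finger_gap"]*92,1))
    for k in(yaw,yaw+np.pi,yaw-np.pi):
        y=np.array([np.cos(k),np.sin(k),0]);z=np.array([0,0,-1.]);R=np.c_[np.cross(y,z),y,z]
        rv=Ro.from_matrix(R0.T@R).as_rotvec()
        if abs(k-y0)<3.6: print("yaw",round(k,3),"shift",(R0.T@(np.array(p)-s["tcp_pos"])).round(4),"turn",rv.round(4))
E
python3 - <<'E'
from h import *
q=(.4648,-.2158,1.75);g=T(q,(-7,-56,0))[0];print(g)
plan((.5204,-.2111,.15),1.75)
plan((*T(CR,(0,-56,0))[0][:2],.15),-.14)
E
```

```text
[ 0.52115094 -0.21270612  0.        ]
t 0.1 tcp [0.2166 0.4778 0.2261] jawyaw 1.145 q [ 0.999  0.343  1.525  0.     1.275 -0.146] F [-0.3 -0.8  0.7] gap 92.1
yaw 1.75 shift [-0.5612 -0.5018  0.0767] turn [-0.0013 -0.0007 -0.605 ]
yaw -1.392 shift [-0.5612 -0.5018  0.0767] turn [-9.0000e-04  1.7000e-03  2.5366e+00]
t 0.1 tcp [0.2166 0.4778 0.2261] jawyaw 1.145 q [ 0.999  0.343  1.525  0.     1.275 -0.146] F [-0.3 -0.8  0.7] gap 92.1
yaw -0.14 shift [-0.464  -0.2457  0.0763] turn [-1.400e-03  7.000e-04  1.285e+00]
yaw 3.002 shift [-0.464  -0.2457  0.0763] turn [-7.0000e-04 -1.5000e-03 -1.8566e+00]
```

```bash
python3 -m creep '[[-0.05,-0.045,0.007,0,0,-0.06,1],[-0.09,-0.08,0.012,0,0,-0.1,1],[-0.13,-0.116,0.017,0,0,-0.15,1],[-0.168,-0.15,0.023,0,0,-0.18,1],[-0.206,-0.184,0.028,0,0,-0.22,1],[-0.243,-0.217,0.033,0,0,-0.26,1],[-0.28,-0.25,0.038,0,0,-0.3,1],[-0.317,-0.283,0.043,0,0,-0.34,1],[-0.354,-0.316,0.048,0,0,-0.38,1],[-0.391,-0.349,0.053,0,0,-0.42,1]]'
python3 - <<'E'
from h import *
plan((.5208,-.212,.12),1.75)
E
```

```text
t: 1.1
tcp_pos: [0.4179, 0.021, 0.176]
eef_rot: [-0.007, -3.141, 0.002]
ft_force: [0.6, 1.3, 0.6]
finger_gap: 1.004
t 1.1 tcp [0.4179 0.021  0.176 ] jawyaw 1.566 q [-1.330e-01  2.030e-01  1.874e+00 -1.000e-03  1.065e+00 -1.698e+00] F [0.6 1.3 0.6] gap 92.3
yaw 1.75 shift [-0.104  -0.2325  0.0562] turn [-0.0009 -0.0008 -0.1836]
yaw 4.892 shift [-0.104  -0.2325  0.0562] turn [-1.100e-03  1.400e-03  2.958e+00]
yaw -1.392 shift [-0.104  -0.2325  0.0562] turn [-1.100e-03  1.400e-03  2.958e+00]
```

```bash
python3 -m creep '[[-0.018,-0.04,0.01,0,0,-0.03,1],[-0.036,-0.08,0.02,0,0,-0.06,1],[-0.054,-0.12,0.03,0,0,-0.09,1],[-0.07,-0.16,0.04,0,0,-0.13,1],[-0.088,-0.2,0.048,0,0,-0.16,1],[-0.104,-0.2325,0.056,0,0,-0.184,1],[-0.104,-0.2325,0.056,0,0,-0.184,1],[-0.104,-0.2325,0.056,0,0,-0.184,1]]'
python3 - <<'E'
from h import *
plan((.5208,-.212,.004),1.75)
n="top";a=arm.get_image(n);b=arm.get_image("scene")
v=np.hstack([cv2.resize(a[150:310,340:460],None,fx=3.3,fy=3.3,interpolation=3),cv2.resize(b[250:400,250:370],None,fx=3.3,fy=3.3,interpolation=3)[:528].copy() if 0 else cv2.resize(b[250:410,250:370],None,fx=3.3,fy=3.3,interpolation=3)])
cv2.imwrite("pics/p1.png",v);print(v.shape)
E
```

```text
t: 1.9
tcp_pos: [0.5202, -0.2121, 0.1192]
eef_rot: [0.279, -3.127, -0.001]
ft_force: [0.5, -1.1, 0.2]
finger_gap: 0.998
t 1.9 tcp [ 0.5202 -0.2121  0.1192] jawyaw 1.749 q [-5.230e-01  5.140e-01  1.568e+00 -1.000e-03  1.062e+00 -2.271e+00] F [ 0.5 -1.1  0.2] gap 91.8
yaw 1.75 shift [-9.000e-04 -1.000e-04  1.152e-01] turn [ 0.0008 -0.0025 -0.0012]
yaw 4.892 shift [-9.000e-04 -1.000e-04  1.152e-01] turn [-3.9000e-03 -1.3000e-03  3.1403e+00]
yaw -1.392 shift [-9.000e-04 -1.000e-04  1.152e-01] turn [-3.9000e-03 -1.3000e-03  3.1403e+00]
(528, 792, 3)
```

View pics/p1.png

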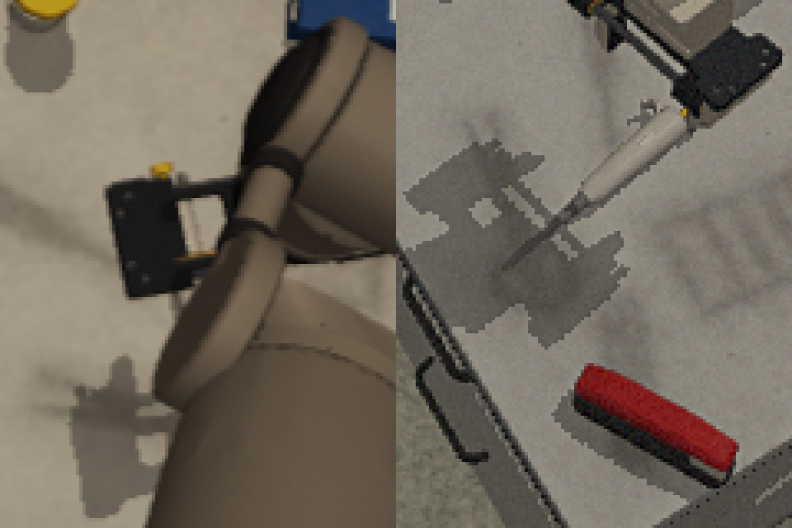

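The pipette handle sits between the open fingers, so I'm descending.

```bash
python3 -m creep '[[-0.001,0,0.04,0,0,0,1],[-0.001,0,0.075,0,0,0,1],[-0.001,0,0.1,0,0,0,1],[-0.001,0,0.112,0,0,0,1],[-0.001,0,0.1155,0,0,0,1],[-0.001,0,0.1155,0,0,0,1]]' && python3 -m creep '[[0,0,0,0,0,0,0.6],[0,0,0,0,0,0,0.2],[0,0,0,0,0,0,0.2],[0,0,0,0,0,0,0.2],[0,0,0,0,0,0,0.2],[0,0,0,0,0,0,0.2]]' 15
```

```text
t: 2.6
tcp_pos: [0.5215, -0.2105, 0.0053]
eef_rot: [0.283, -3.128, 0.001]
ft_force: [0.0, 0.6, 0.4]
finger_gap: 1.002
t: 3.2
tcp_pos: [0.5215, -0.2105, 0.0053]
eef_rot: [0.283, -3.128, 0.001]
ft_force: [-0.7, 0.4, 0.1]
finger_gap: 0.526
```

```bash
python3 -m creep '[[0,0,0,0,0,0,0.1],[0,0,0,0,0,0,0.1],[0,0,0,0,0,0,0.1],[0,0,0,0,0,0,0.1],[0,0,0,0,0,0,0.1],[0,0,0,0,0,0,0.1]]' 20
```

```text
t: 3.8
tcp_pos: [0.5215, -0.2105, 0.0053]
eef_rot: [0.283, -3.128, 0.001]
ft_force: [0.3, 0.1, -0.8]
finger_gap: 0.283
```

```bash
python3 -m creep '[[0,0,0,0,0,0,0.1],[0,0,0,0,0,0,0.1],[0,0,-0.005,0,0,0,0.1],[0,0,-0.02,0,0,0,0.1],[0,0,-0.05,0,0,0,0.1],[0,0,-0.085,0,0,0,0.1],[0,0,-0.115,0,0,0,0.1],[0,0,-0.13,0,0,0,0.1],[0,0,-0.13,0,0,0,0.1]]'
python3 - <<'E'
from h import *
plan((*T(CR,(0,-56,0))[0][:2],.135),-.14)
E
```

```text
t: 4.7
tcp_pos: [0.5228, -0.2111, 0.1381]
eef_rot: [-0.283, 3.125, -0.006]
ft_force: [0.9, 0.2, -1.3]
finger_gap: 0.284
t 4.7 tcp [ 0.5228 -0.2111  0.1381] jawyaw 1.751 q [-5.190e-01  4.920e-01  1.547e+00 -1.000e-03  1.098e+00 -2.270e+00] F [ 0.9  0.2 -1.3] gap 26.1
yaw -0.14 shift [-0.0637  0.2663  0.0022] turn [3.0000e-04 5.9000e-03 1.8914e+00]
yaw 3.002 shift [-0.0637  0.2663  0.0022] turn [-5.4000e-03  3.0000e-04 -1.2502e+00]
```

```bash
python3 -m creep '[[-0.003,0.015,0,0,0,0.08,0.1],[-0.008,0.035,0,0,0,0.2,0.1],[-0.013,0.055,0,0,0,0.32,0.1],[-0.018,0.075,0,0,0,0.44,0.1],[-0.023,0.095,0,0,0.002,0.56,0.1],[-0.028,0.115,0,0,0.003,0.68,0.1],[-0.033,0.135,0,0,0.003,0.8,0.1],[-0.038,0.155,0,0,0.003,0.92,0.1],[-0.043,0.175,0,0,0.004,1.04,0.1],[-0.047,0.195,0,0,0.004,1.14,0.1]]'
python3 - <<'E'
from h import *
plan((*T(CR,(0,-56,0))[0][:2],.135),-.14)
E
```

```text
t: 5.7
tcp_pos: [0.5334, -0.0099, 0.1362]
eef_rot: [-1.456, -2.783, 0.003]
ft_force: [-0.3, 0.5, -0.5]
finger_gap: 0.285
t 5.7 tcp [ 0.5334 -0.0099  0.1362] jawyaw 0.607 q [-0.161  0.448  1.63  -0.002  1.066 -0.767] F [-0.3  0.5 -0.5] gap 26.3
yaw -0.14 shift [0.0569 0.0447 0.001 ] turn [-0.0022  0.0011  0.7467]
yaw 3.002 shift [0.0569 0.0447 0.001 ] turn [-1.3000e-03 -2.8000e-03 -2.3949e+00]
```

```bash
python3 -m creep '[[0.01,0.008,0,0,0,0.12,0.1],[0.02,0.016,0,0,0,0.24,0.1],[0.03,0.024,0,0,0,0.36,0.1],[0.04,0.031,0,0,0,0.48,0.1],[0.049,0.038,0,0,0,0.6,0.1],[0.057,0.045,0,-0.001,0,0.7,0.1],[0.057,0.045,0.001,-0.002,0.001,0.747,0.1],[0.057,0.045,0.001,-0.002,0.001,0.747,0.1],[0.057,0.045,0.001,-0.002,0.001,0.747,0.1]]'
python3 - <<'E'
from h import *
plan((*T(CR,(0,-56,0))[0][:2],.135),-.14)
ims=[]
for n in("top","scene"):
    a=arm.get_image(n);o,w,h,k=((200,155),130,110,3.07) if n=="top" else ((205,130),130,140,3.07)
    cv2.imwrite(f"pics/full_{n}.png",a)
    v=cv2.resize(a[o[1]:o[1]+130,o[0]:o[0]+130],None,fx=k,fy=k,interpolation=3)
    q=(*T(CR,(7,0,0))[0][:2],-.14);P=[(-20,-89,118+14),(6,-89,132),(6,21,132),(-7,120,132),(-20,21,132),(-20,-89,132)]
    cv2.polylines(v,[((proj(n,T(q,P))-o+.5)*k).astype(np.int32)],False,(0,255,0),1)
    ims.append(cv2.convertScaleAbs(v,alpha=1.4))
cv2.imwrite("pics/p2.png",np.hstack(ims))
E
```

```text
t: 6.6
tcp_pos: [0.5373, 0.0625, 0.1342]
eef_rot: [-2.369, -2.061, 0.002]
ft_force: [-0.6, 0.1, -0.6]
finger_gap: 0.284
t 6.6 tcp [0.5373 0.0625 0.1342] jawyaw -0.139 q [-0.026  0.463  1.611 -0.     1.07   0.113] F [-0.6  0.1 -0.6] gap 26.2
yaw -0.14 shift [-0.0001  0.0004 -0.0008] turn [-0.0018  0.0004  0.001 ]
yaw 3.002 shift [-0.0001  0.0004 -0.0008] turn [-7.0000e-04 -2.8000e-03 -3.1406e+00]
yaw -3.282 shift [-0.0001  0.0004 -0.0008] turn [-7.0000e-04 -2.8000e-03 -3.1406e+00]
```

View pics/p2.png

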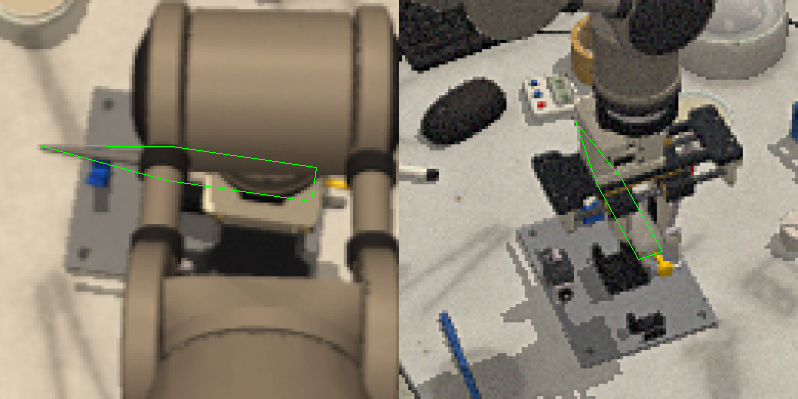

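```bash
python3 -m creep '[[0,0,0.02,0,0,0,0.1],[0,0,0.045,0,0,0,0.1],[0,0,0.065,0,0,0,0.1],[0,0,0.074,0,0,0,0.1],[0,0,0.08,0,0,0,0.1],[0,0,0.086,0,0,0,0.1],[0,0,0.09,0,0,0,0.1],[0,0,0.09,0,0,0,0.1]]'
python3 - <<'E'
from h import *
plan((*T(CR,(0,-56,0))[0][:2],.0195),-.14)
b=arm.get_image("scene");o=(225,140);k=5
v=cv2.convertScaleAbs(cv2.resize(b[140:260,225:345],None,fx=k,fy=k,interpolation=2),alpha=1.5)
cv2.imwrite("pics/p3.png",v)
E
```

```text
t: 7.5
tcp_pos: [0.5375, 0.0624, 0.0446]
eef_rot: [-2.371, -2.061, 0.001]
ft_force: [-0.5, -0.5, -0.5]
finger_gap: 0.284
t 7.5 tcp [0.5375 0.0624 0.0446] jawyaw -0.14 q [-0.026  0.583  1.699 -0.     0.861  0.114] F [-0.5 -0.5 -0.5] gap 26.1
yaw -0.14 shift [0.     0.0002 0.0251] turn [-0.0009  0.0003  0.0004]
yaw 3.002 shift [0.     0.0002 0.0251] turn [-4.0000e-04 -1.4000e-03 -3.1412e+00]
yaw -3.282 shift [0.     0.0002 0.0251] turn [-4.0000e-04 -1.4000e-03 -3.1412e+00]
```

View pics/p3.png

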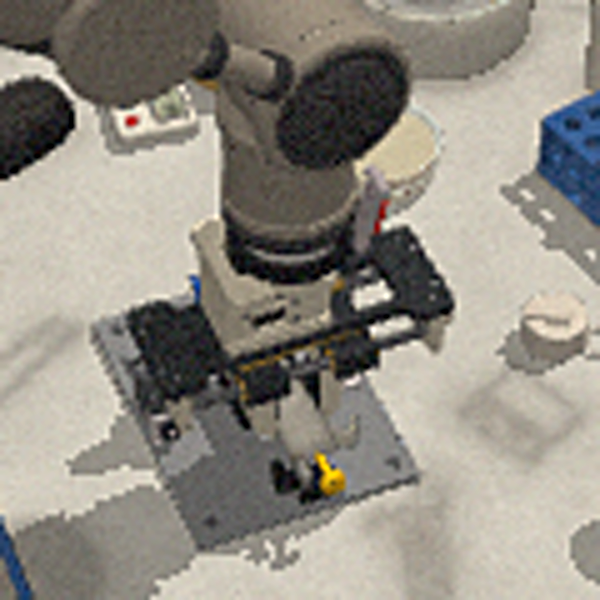

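The pipette is lined up over the saddle and already 3 mm below the lip tops with no force. I'll lower it slowly.

```bash
python3 -m creep '[[0,0,0.004,0,0,0,0.1],[0,0,0.008,0,0,0,0.1],[0,0,0.012,0,0,0,0.1],[0,0,0.015,0,0,0,0.1],[0,0,0.018,0,0,0,0.1],[0,0,0.02,0,0,0,0.1],[0,0,0.02,0,0,0,0.1]]'
python3 - <<'E'
from h import *
plan((*T(CR,(0,-56,0))[0][:2],.0195),-.14)
E
```

```text
t: 8.25
tcp_pos: [0.5376, 0.0624, 0.0246]
eef_rot: [-2.371, -2.061, 0.001]
ft_force: [0.3, 0.8, -0.8]
finger_gap: 0.285
t 8.25 tcp [0.5376 0.0624 0.0246] jawyaw -0.14 q [-0.026  0.614  1.712 -0.     0.816  0.114] F [ 0.3  0.8 -0.8] gap 26.2
yaw -0.14 shift [-0.      0.0001  0.0051] turn [-0.0008  0.0002  0.0004]
yaw 3.002 shift [-0.      0.0001  0.0051] turn [-4.0000e-04 -1.3000e-03 -3.1412e+00]
yaw -3.282 shift [-0.      0.0001  0.0051] turn [-4.0000e-04 -1.3000e-03 -3.1412e+00]
```

```bash
python3 -m creep '[[0,0,0.002,0,0,0,0.1],[0,0,0.0035,0,0,0,0.1],[0,0,0.0045,0,0,0,0.1],[0,0,0.005,0,0,0,0.1],[0,0,0.005,0,0,0,0.1]]'
```

```text
t: 8.75
tcp_pos: [0.5385, 0.0627, 0.022]
eef_rot: [2.37, 2.06, 0.002]
ft_force: [-4.2, 1.3, 19.5]
finger_gap: 0.28
```

```bash
python3 -m creep '[[0,0,-0.0005,0,0,0,0.1],[0,0,-0.0005,0,0,0,0.1]]'; python3 -m creep '[[0,0,0,0,0,0,0.35],[0,0,0,0,0,0,0.45],[0,0,0,0,0,0,0.55],[0,0,0,0,0,0,0.6],[0,0,0,0,0,0,0.6],[0,0,0,0,0,0,0.6]]'
```

```text
t: 8.95
tcp_pos: [0.5388, 0.0627, 0.023]
eef_rot: [2.369, 2.06, 0.004]
ft_force: [-0.8, -0.4, -0.7]
finger_gap: 0.278
t: 9.55
tcp_pos: [0.5387, 0.0627, 0.0229]
eef_rot: [2.369, 2.06, 0.003]
ft_force: [-0.1, 0.7, -0.3]
finger_gap: 0.597
```

```bash
python3 -m creep '[[0,0,-0.01,0,0,0,0.6],[0,0,-0.03,0,0,0,0.6],[0,0,-0.07,0,0,0,0.6],[0,0,-0.12,0,0,0,0.6],[0,0,-0.17,0,0,0,0.6],[0.05,0,-0.21,0,0,0,0.3],[0.1,0,-0.21,0,0,0,0],[0.15,0,-0.21,0,0,0,0],[0.2,0,-0.21,0,0,0,0],[0.2,0,-0.21,0,0,0,0]]'
python3 - <<'E'
from h import *
plan((*T(CR,(0,-56,0))[0][:2],.2),-.14)
ims=[]
for n in("top","scene"):
    a=arm.get_image(n);o=(200,155) if n=="top" else (225,140);k=3.3
    cv2.imwrite(f"pics/full2_{n}.png",a)
    v=cv2.resize(a[o[1]:o[1]+120,o[0]:o[0]+120],None,fx=k,fy=k,interpolation=3)
    v=cv2.convertScaleAbs(v,alpha=1.4)
    q=(*T(CR,(7,0,0))[0][:2],-.14);P=np.array([(-20,-89,14),(6,-89,14),(6,21,14),(-7,120,14),(-20,21,14),(-20,-89,14)])+[0,0,14]
    cv2.polylines(v,[((proj(n,T(q,P))-o+.5)*k).astype(np.int32)],False,(0,255,0),1)
    ims.append(v)
cv2.imwrite("pics/p4.png",np.hstack(ims))
E
```

```text
t: 10.55
tcp_pos: [0.5653, 0.2655, 0.2336]
eef_rot: [2.365, 2.066, 0.006]
ft_force: [-0.1, -0.5, -0.1]
finger_gap: 0.214
t 10.55 tcp [0.5653 0.2655 0.2336] jawyaw -0.135 q [3.160e-01 5.220e-01 1.219e+00 1.000e-03 1.397e+00 4.510e-01] F [-0.1 -0.5 -0.1] gap 19.7
yaw -0.14 shift [-2.051e-01 -2.000e-04  3.310e-02] turn [ 0.0034 -0.0024  0.0051]
yaw 3.002 shift [-2.051e-01 -2.000e-04  3.310e-02] turn [ 0.0038  0.0053 -3.1365]
yaw -3.282 shift [-2.051e-01 -2.000e-04  3.310e-02] turn [ 0.0038  0.0053 -3.1365]
```

View pics/p4.png

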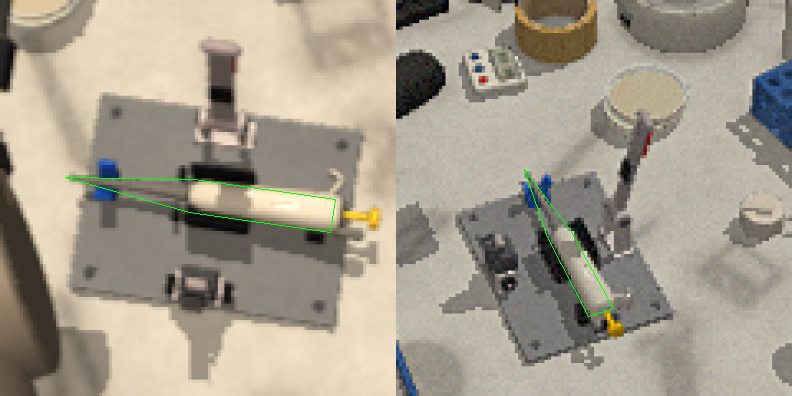

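The pipette looks seated: tip over the blue V, handle in the saddle, hook on the +x side, within about 3 mm in y. I'll turn the shut fingers so the jaws lie along the cradle's y, and estimate the bar angle.

```bash
cat >> h.py <<'E'
YAW=-.14+np.pi/2
def corner(th,r=100.,n=6.):
    "TCP in cradle mm so that the finger's -x lower edge touches the bar back"
    return np.array([55-r*np.cos(th)+n*np.sin(th)+9.5,2,56+r*np.sin(th)+n*np.cos(th)])
E
python3 - <<'E'
from h import *
pin=lambda th:(55-123*np.cos(th),2,56+123*np.sin(th))
f=lambda p:np.r_[proj("top",T(CR,pin(p[0])))[0]-(267.3,168.6),proj("scene",T(CR,pin(p[0])))[0]-(299.5,175.5)]
s=least_squares(f,[1.8]);print("theta",s.x,s.fun.round(1))
plan((*T(CR,(0,-52,0))[0][:2],.08),YAW)
E
```

```text
theta [1.81614188] [-0.1  0.4  0.6  0. ]
t 10.65 tcp [0.5654 0.2625 0.233 ] jawyaw -0.136 q [ 3.120e-01  5.210e-01  1.222e+00 -1.000e-03  1.396e+00  4.480e-01] F [ 0.  -0.6 -0.8] gap 11.7
yaw 1.431 shift [-0.1982 -0.0007  0.1529] turn [ 0.0025  0.0018 -1.5669]
yaw -1.711 shift [-0.1982 -0.0007  0.1529] turn [ 0.0018 -0.0025  1.5747]
```

```bash
python3 -m creep '[[-0.02,0,0,0,0,-0.14,0],[-0.04,0,0,0,0,-0.28,0],[-0.06,0,0,0,0,-0.42,0],[-0.08,0,0,0,0,-0.56,0],[-0.1,0,0,0,0,-0.7,0],[-0.12,0,0.02,0,0,-0.84,0],[-0.14,0,0.04,0,0,-0.98,0],[-0.16,0,0.06,0,0,-1.12,0],[-0.18,0,0.08,0,0,-1.26,0],[-0.198,0,0.1,0,0,-1.4,0]]'
python3 - <<'E'
from h import *
plan((*T(CR,(0,-52,0))[0][:2],.055),YAW)
E
```

```text
t: 11.65
tcp_pos: [0.538, 0.0635, 0.1328]
eef_rot: [0.474, 3.103, -0.0]
ft_force: [-1.0, 0.2, 0.7]
finger_gap: 0.003
t 11.65 tcp [0.538  0.0635 0.1328] jawyaw 1.268 q [-2.400e-02  4.630e-01  1.615e+00 -1.000e-03  1.061e+00 -1.291e+00] F [-1.   0.2  0.7] gap 0.3
yaw 1.431 shift [0.0008 0.0027 0.0778] turn [ 0.      0.003  -0.1632]
yaw 4.572 shift [0.0008 0.0027 0.0778] turn [ 4.4000e-03 -1.0000e-04  2.9784e+00]
yaw -1.711 shift [0.0008 0.0027 0.0778] turn [ 4.4000e-03 -1.0000e-04  2.9784e+00]
```

```bash
python3 -m creep '[[0.001,0.003,0.03,0,0.003,-0.1,0],[0.001,0.003,0.06,0,0.003,-0.163,0],[0.001,0.003,0.075,0,0.003,-0.163,0],[0.001,0.003,0.081,0,0.003,-0.163,0],[0.001,0.003,0.083,0,0.003,-0.163,0],[0.001,0.003,0.083,0,0.003,-0.163,0]]' ; python3 -m creep '[[0,0,0.002,0,0,0,0],[0,0,0.004,0,0,0,0],[0,0,0.004,0,0,0,0]]';python3 -m creep '[[0,0,0.001,0,0,0,0],[0,0,0.002,0,0,0,0],[0,0,0.002,0,0,0,0]]'
```

```text
t: 12.25
tcp_pos: [0.5385, 0.066, 0.0507]
eef_rot: [0.221, 3.133, -0.0]
ft_force: [1.7, 0.3, -0.3]
finger_gap: 0.003
t: 12.55
tcp_pos: [0.5386, 0.066, 0.0469]
eef_rot: [0.221, 3.132, -0.0]
ft_force: [-0.2, 0.1, 0.3]
finger_gap: 0.006
t: 12.85
tcp_pos: [0.5391, 0.066, 0.0463]
eef_rot: [0.22, 3.131, -0.0]
ft_force: [-3.0, 0.1, 11.3]
finger_gap: 0.002
```

```bash
python3 - <<'E'
from h import *
plan((*T(CR,(0,-3,0))[0][:2],.0463),YAW)
E
python3 -m creep '[[0,0,0.0015,0,0,0,0],[0,0,0.0025,0,0,0,0],[0,0,0.0025,0,0,0,0]]'
```

```text
t 12.85 tcp [0.5391 0.066  0.0463] jawyaw 1.43 q [-1.900e-02  5.810e-01  1.695e+00 -1.000e-03  8.620e-01 -1.449e+00] F [-3.   0.1 11.3] gap 0.2
yaw 1.431 shift [ 0.0009  0.0492 -0.    ] turn [-0.      0.0031 -0.0005]
yaw 4.572 shift [ 0.0009  0.0492 -0.    ] turn [4.900e-03 1.000e-04 3.141e+00]
yaw -1.711 shift [ 0.0009  0.0492 -0.    ] turn [4.900e-03 1.000e-04 3.141e+00]
t: 13.15
tcp_pos: [0.5394, 0.0659, 0.0461]
eef_rot: [0.22, 3.129, -0.001]
ft_force: [-5.6, -0.9, 19.1]
finger_gap: 0.008
```

```bash
python3 -m creep '[[0,0,-0.006,0,0,0,0],[0,0.02,-0.006,0,0.003,0,0],[0,0.049,-0.006,0,0.003,0,0],[0,0.049,-0.006,0,0.003,0,0],[0,0.049,-0.003,0,0.003,0,0]]'; python3 -m creep '[[0,0,0.002,0,0,0,0],[0,0,0.003,0,0,0,0],[0,0,0.003,0,0,0,0]]';python3 -m creep '[[0,0,0.001,0,0,0,0],[0,0,0.002,0,0,0,0],[0,0,0.002,0,0,0,0]]'
```

```text
t: 13.65
tcp_pos: [0.5464, 0.1148, 0.0493]
eef_rot: [0.217, 3.131, -0.001]
ft_force: [0.1, -0.3, 0.2]
finger_gap: 0.007
t: 13.95
tcp_pos: [0.5462, 0.1142, 0.046]
eef_rot: [0.219, 3.132, -0.001]
ft_force: [-0.1, -0.5, -0.6]
finger_gap: 0.006
t: 14.25
tcp_pos: [0.5464, 0.1138, 0.0443]
eef_rot: [0.219, 3.132, -0.001]
ft_force: [-1.3, -1.3, 2.7]
finger_gap: 0.006
```

```bash
python3 -m creep '[[0,0,0.001,0,0,0,0],[0,0,0.002,0,0,0,0],[0,0,0.002,0,0,0,0]]'; python3 -m creep '[[0,-0.04,-0.01,0,0,0,0],[0,-0.05,-0.01,0,0,0,0],[0,-0.05,-0.004,0,0,0,0],[0,-0.05,-0.001,0,0,0,0],[0,-0.05,-0.001,0,0,0,0]]'; python3 -m creep '[[0,0,0.0005,0,0,0,0],[0,0,0.001,0,0,0,0],[0,0,0.001,0,0,0,0]]'
```

```text
t: 14.55
tcp_pos: [0.5467, 0.1137, 0.0441]
eef_rot: [0.219, 3.13, -0.001]
ft_force: [-4.8, -2.3, 15.2]
finger_gap: 0.009
t: 15.05
tcp_pos: [0.5404, 0.0637, 0.0462]
eef_rot: [0.217, 3.129, -0.004]
ft_force: [-4.2, -7.5, 18.0]
finger_gap: 0.005
t: 15.35
tcp_pos: [0.5405, 0.0637, 0.0462]
eef_rot: [0.215, 3.129, -0.006]
ft_force: [-4.9, -6.0, 16.9]
finger_gap: 0.008
```

The rear of the handle reads about 2–3 mm high. In the image its rear end overlaps the end stop at y -95, so the pipette lies about 4–5 mm too far back and rides on the stop. I'll regrip, lift slightly, shift it forward and lay it down again.

```bash
python3 -m creep '[[0,0,-0.03,0,0,0,0],[0,0,-0.06,0,0,0.1,0.3],[0,0,-0.06,0,0,0.24,0.6],[0,0,-0.06,0,0,0.38,0.6],[0,0,-0.06,0,0,0.52,0.6],[0,0,-0.06,0,0,0.66,0.6],[0,0,-0.06,0,0,0.8,0.6],[0,0,-0.06,0,0,0.94,0.6],[0,0,-0.06,0,0,1.08,0.6],[0,0,-0.06,0,0,1.22,0.6]]'
python3 - <<'E'
from h import *
plan((.5386,.0625,.0225),-.14)
E
```

```text
t: 16.35
tcp_pos: [0.5399, 0.0652, 0.1051]
eef_rot: [1.975, 2.436, -0.001]
ft_force: [-0.7, 0.2, 0.5]
finger_gap: 0.597
t 16.35 tcp [0.5399 0.0652 0.1051] jawyaw 0.208 q [-0.018  0.5    1.64  -0.005  0.997 -0.224] F [-0.7  0.2  0.5] gap 54.9
yaw -0.14 shift [-0.002  -0.002   0.0826] turn [0.0036 0.0041 0.3484]
yaw 3.002 shift [-0.002  -0.002   0.0826] turn [-0.0058  0.005  -2.7932]
yaw -3.282 shift [-0.002  -0.002   0.0826] turn [-0.0058  0.005  -2.7932]
```

```bash
python3 -m creep '[[-0.002,-0.002,0,0.003,0.004,0.14,0.6],[-0.002,-0.002,0.01,0.003,0.004,0.28,0.6],[-0.002,-0.002,0.03,0.003,0.004,0.348,0.6],[-0.002,-0.002,0.055,0.003,0.004,0.348,0.6],[-0.002,-0.002,0.073,0.003,0.004,0.348,0.6],[-0.002,-0.002,0.081,0.003,0.004,0.348,0.6],[-0.002,-0.002,0.0825,0.003,0.004,0.348,0.6],[-0.002,-0.002,0.0825,0.003,0.004,0.348,0.6]]' && python3 -m creep '[[0,0,0,0,0,0,0.1],[0,0,0,0,0,0,0.1],[0,0,0,0,0,0,0.1],[0,0,0,0,0,0,0.1],[0,0,0,0,0,0,0.1],[0,0,0,0,0,0,0.1]]' 15
```

```text
t: 17.15
tcp_pos: [0.5388, 0.063, 0.0226]
eef_rot: [2.37, 2.061, 0.001]
ft_force: [0.7, -0.3, 0.6]
finger_gap: 0.6
t: 17.75
tcp_pos: [0.539, 0.0629, 0.0229]
eef_rot: [2.37, 2.061, 0.001]
ft_force: [-0.3, 0.1, 2.6]
finger_gap: 0.281
```

```bash
python3 -m creep '[[0,0,0,0,0,0,0.1],[0,0,-0.002,0,0,0,0.1],[0,0,-0.005,0,0,0,0.1],[0.003,0,-0.005,0,0,0,0.1],[0.0055,0,-0.005,0,0,0,0.1],[0.0055,0,-0.003,0,0,0,0.1],[0.0055,0,-0.001,0,0,0,0.1],[0.0055,0,-0.0005,0,0,0,0.1]]'; python3 -m creep '[[0,0,0.001,0,0,0,0.1],[0,0,0.002,0,0,0,0.1],[0,0,0.002,0,0,0,0.1]]';  python3 -m creep '[[0,0,0.001,0,0,0,0.1],[0,0,0.002,0,0,0,0.1],[0,0,0.002,0,0,0,0.1]]'
```

```text
t: 18.55
tcp_pos: [0.5395, 0.0684, 0.023]
eef_rot: [2.37, 2.061, 0.0]
ft_force: [0.0, 0.6, -0.7]
finger_gap: 0.283
t: 18.85
tcp_pos: [0.5396, 0.0682, 0.0211]
eef_rot: [2.37, 2.061, 0.0]
ft_force: [-1.1, -0.2, 1.0]
finger_gap: 0.285
t: 19.15
tcp_pos: [0.5397, 0.0681, 0.0196]
eef_rot: [2.37, 2.061, 0.001]
ft_force: [-2.5, -1.9, 6.9]
finger_gap: 0.282
```

It now goes down to TCP z 0.0196, the seated value, where before it stopped at 0.0225. I'll release and lift.

```bash
python3 -m creep '[[0,0,-0.0005,0,0,0,0.4],[0,0,-0.0005,0,0,0,0.6],[0,0,-0.0005,0,0,0,0.6],[0,0,-0.0005,0,0,0,0.6],[0,0,-0.01,0,0,0,0.6],[0,0,-0.04,0,0,0,0.6],[0,0,-0.09,0,0,0,0.4],[0,0,-0.14,0,0,0,0],[0,0,-0.19,0,0,-0.1,0],[0,0,-0.2,0,0,-0.24,0]]'
python3 - <<'E'
from h import *
plan((*T(CR,(114,2,0))[0][:2],.215),YAW)
E
```

```text
t: 20.15
tcp_pos: [0.542, 0.0682, 0.2268]
eef_rot: [2.095, 2.328, 0.013]
ft_force: [0.4, -1.1, -0.3]
finger_gap: 0.3
t 20.15 tcp [0.542  0.0682 0.2268] jawyaw 0.105 q [-0.015  0.374  1.476 -0.     1.279 -0.12 ] F [ 0.4 -1.1 -0.3] gap 27.6
yaw 1.431 shift [0.0232 0.1196 0.0133] turn [ 0.0096  0.0098 -1.3254]
yaw -1.711 shift [0.0232 0.1196 0.0133] turn [ 0.0105 -0.0102  1.8162]
```

```bash
python3 -m creep '[[0,0.015,0.005,0,0,-0.14,0],[0.004,0.03,0.01,0,0,-0.28,0],[0.006,0.045,0.012,0,0,-0.42,0],[0.009,0.06,0.012,0.003,0.003,-0.56,0],[0.012,0.075,0.012,0.005,0.005,-0.7,0],[0.015,0.09,0.012,0.007,0.007,-0.84,0],[0.019,0.105,0.012,0.01,0.01,-0.98,0],[0.023,0.12,0.012,0.01,0.01,-1.12,0],[0.023,0.12,0.012,0.01,0.01,-1.25,0],[0.023,0.12,0.012,0.01,0.01,-1.325,0]]'
python3 - <<'E'
from h import *
plan((*T(CR,(114,2,0))[0][:2],.15),YAW)
for th in(1.82,1.57,1.4,1.2,1,.8,.6,.4,.3):
    c=corner(th);print(th,c.round(1),T(CR,c)[0].round(4))
n="top";a=arm.get_image(n);b=arm.get_image("scene")
k=3.3;v=np.hstack([cv2.resize(x[o[1]:o[1]+150,o[0]:o[0]+120],None,fx=k,fy=k,interpolation=3) for x,o in((a,(205,130)),(b,(235,120)))])
cv2.imwrite("pics/p5.png",cv2.convertScaleAbs(v,alpha=1.4))
E
```

```text
t: 21.15
tcp_pos: [0.6592, 0.104, 0.2165]
eef_rot: [-0.213, -3.134, 0.0]
ft_force: [-0.0, -0.5, -0.1]
finger_gap: 0.008
t 21.15 tcp [0.6592 0.104  0.2165] jawyaw 1.435 q [ 0.042  0.62   1.094 -0.     1.428 -1.394] F [-0.  -0.5 -0.1] gap 0.8
yaw 1.431 shift [ 0.0005 -0.0001  0.0665] turn [-0.0002 -0.0006  0.0046]
yaw 4.572 shift [ 0.0005 -0.0001  0.0665] turn [ 1.000e-03 -4.000e-04 -3.137e+00]
yaw -1.711 shift [ 0.0005 -0.0001  0.0665] turn [ 1.000e-03 -4.000e-04 -3.137e+00]
1.82 [ 95.    2.  151.4] [0.6398 0.1065 0.1514]
1.57 [ 70.4   2.  156. ] [0.6155 0.11   0.156 ]
1.4 [ 53.4   2.  155.6] [0.5987 0.1123 0.1556]
1.2 [ 33.9   2.  151.4] [0.5793 0.1151 0.1514]
1 [ 15.5   2.  143.4] [0.5611 0.1176 0.1434]
0.8 [ -0.9   2.  131.9] [0.5449 0.1199 0.1319]
0.6 [-14.6   2.  117.4] [0.5313 0.1218 0.1174]
0.4 [-25.3   2.  100.5] [0.5208 0.1233 0.1005]
0.3 [-29.3   2.   91.3] [0.5168 0.1239 0.0913]
```

View pics/p5.png

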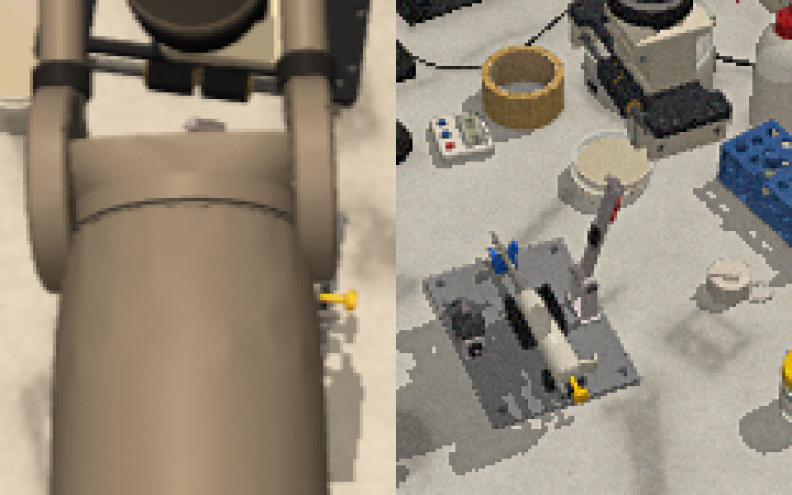

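```bash
python3 -m creep '[[0,0,0.03,0,0,0,0],[0,0,0.055,0,0,0,0],[0,0,0.0665,0,0,0,0],[0,0,0.0665,0,0,0,0],[0.012,0,0.0665,0,0,0,0],[0.02,0,0.065,0,0,0,0],[0.028,0,0.063,0,0,0,0],[0.036,0,0.061,0,0,0,0],[0.044,0,0.0605,0,0,0,0],[0.052,0,0.0605,0,0,0,0]]'; python3 -c "
from h import *
c=T(CR,(15.5,2,143.4))[0];plan(c,YAW)"
```

```text
t: 22.25
tcp_pos: [0.6072, 0.1112, 0.157]
eef_rot: [0.219, 3.133, 0.0]
ft_force: [0.9, 0.1, 1.2]
finger_gap: 0.003
t 22.25 tcp [0.6072 0.1112 0.157 ] jawyaw 1.431 q [ 0.057  0.567  1.356 -0.     1.217 -1.374] F [0.9 0.1 1.2] gap 0.3
yaw 1.431 shift [ 0.0465 -0.0001  0.0135] turn [0.0002 0.001  0.0003]
yaw 4.572 shift [ 0.0465 -0.0001  0.0135] turn [-1.6000e-03  2.0000e-04 -3.1413e+00]
yaw -1.711 shift [ 0.0465 -0.0001  0.0135] turn [-1.6000e-03  2.0000e-04 -3.1413e+00]
```

```bash
python3 -m creep '[[0.009,0,0.001,0,0,0,0],[0.018,0,0.003,0,0,0,0],[0.028,0,0.0055,0,0,0,0],[0.037,0,0.009,0,0,0,0],[0.0465,0,0.0135,0,0,0,0],[0.055,0,0.0185,0,0,0,0],[0.063,0,0.025,0,0,0,0],[0.07,0,0.032,0,0,0,0],[0.0766,0,0.0396,0,0,0,0],[0.0766,0,0.0396,0,0,0,0]]'
python3 - <<'E'
from h import *
s=arm.sense();R=Ro.from_euler('z',CR[2]).as_matrix();p=R.T@(s["tcp_pos"]-np.array([CR[0],CR[1],0]));print((p*1000).round(1),s["ft_force"].round(1))
cv2.imwrite("pics/full3.png",arm.get_image("scene"))
E
```

```text
t: 23.25
tcp_pos: [0.5297, 0.122, 0.1159]
eef_rot: [-0.219, -3.132, 0.001]
ft_force: [0.6, -1.4, 0.0]
finger_gap: 0.008
[-16.3   1.9 115.9] [ 0.6 -1.4  0. ]
```

Run:
```python
from h import *
a=cv2.imread("pics/full3.png").astype(int)
m=(a[...,2]>90)&(a[...,1]<70)&(a[...,0]<80)
n,l,st,ce=cv2.connectedComponentsWithStats(m.astype(np.uint8))
print([(c.round().tolist(),int(s[4])) for c,s in zip(ce[1:],st[1:]) if s[4]>3])
for th in(1.8,1.4,1.,.6,.3):
    print(th,proj("scene",T(CR,(55-94*np.cos(th)+6*np.sin(th),2,56+94*np.sin(th)+6*np.cos(th))))[0].round())
for th in (.55,.5,.4,.3,.2,.15,.1,.05,0): print(th,corner(th).round(1))
```

```text
[([349.0, 114.0], 5), ([354.0, 125.0], 39), ([366.0, 176.0], 11), ([191.0, 182.0], 25), ([266.0, 199.0], 7), ([355.0, 237.0], 5), ([455.0, 306.0], 4), ([329.0, 375.0], 511)]
1.8 [299. 182.]
1.4 [288. 185.]
1.0 [278. 191.]
0.6 [270. 198.]
0.3 [266. 205.]
0.55 [-17.6   2.  113.4]
0.5 [-20.4   2.  109.2]
0.4 [-25.3   2.  100.5]
0.3 [-29.3   2.   91.3]
0.2 [-32.3   2.   81.7]
0.15 [-33.5   2.   76.9]
0.1 [-34.4   2.   72. ]
0.05 [-35.1   2.   67. ]
0 [-35.5   2.   62. ]
```

The red pad shows at (266,199) in the scene view, which means a bar angle near 0.55: the bar has swung over. I'm following it down.

```bash
python3 -m creep '[[0.004,0,0.0067,0,0,0,0],[0.009,0,0.0154,0,0,0,0],[0.013,0,0.0246,0,0,0,0],[0.016,0,0.0294,0,0,0,0],[0.016,0,0.0294,0,0,0,0]]'; python3 -m creep '[[0.001,0,0.0025,0,0,0,0],[0.002,0,0.005,0,0,0,0],[0.002,0,0.005,0,0,0,0]]';python3 -m creep '[[0.001,0,0.0015,0,0,0,0],[0.0015,0,0.003,0,0,0,0],[0.0015,0,0.003,0,0,0,0]]'
```

```text
t: 23.8
tcp_pos: [0.5136, 0.1241, 0.0861]
eef_rot: [-0.219, -3.131, 0.001]
ft_force: [-0.1, 0.8, -0.9]
finger_gap: 0.003
t: 24.1
tcp_pos: [0.5115, 0.1244, 0.0809]
eef_rot: [-0.219, -3.13, 0.001]
ft_force: [0.9, -0.5, 0.5]
finger_gap: 0.007
t: 24.4
tcp_pos: [0.5099, 0.1246, 0.0778]
eef_rot: [-0.219, -3.13, 0.001]
ft_force: [0.9, -0.2, 0.1]
finger_gap: 0.002
```

```bash
for i in 1 2; do python3 -m creep '[[0,0,0.001,0,0,0,0],[0,0,0.002,0,0,0,0],[0,0,0.002,0,0,0,0]]' | egrep 't:|tcp|force'; done
```

```text
t: 24.7
tcp_pos: [0.5097, 0.1246, 0.0756]
eef_rot: [-0.219, -3.13, 0.001]
ft_force: [0.3, 0.0, 0.0]
t: 25.0
tcp_pos: [0.5097, 0.1246, 0.0739]
eef_rot: [-0.219, -3.13, 0.001]
ft_force: [-0.5, -1.4, 4.1]
```

```bash
python3 -m creep '[[0,0,0.0005,0,0,0,0],[0,0,0.001,0,0,0,0]]'; python3 -m creep '[[0,0,0.0005,0,0,0,0],[0,0,0.001,0,0,0,0]]'
```

```text
t: 25.2
tcp_pos: [0.5097, 0.1247, 0.0735]
eef_rot: [-0.218, -3.13, 0.001]
ft_force: [-3.7, -0.7, 10.2]
finger_gap: 0.005
t: 25.4
tcp_pos: [0.5097, 0.1247, 0.0734]
eef_rot: [-0.218, -3.131, 0.001]
ft_force: [-3.4, -0.5, 11.6]
finger_gap: 0.005
```

```bash
python3 -m creep '[[0,0,0.001,0,0,0,0],[0,0,0.0015,0,0,0,0],[0,0,0.0015,0,0,0,0]]'
```

```text
t: 25.7
tcp_pos: [0.5096, 0.1247, 0.0728]
eef_rot: [-0.218, -3.131, 0.001]
ft_force: [-3.4, -0.4, 10.3]
finger_gap: 0.009
```

```bash
python3 -m creep '[[0,0,0.001,0,0,0,0],[0,0,0.0018,0,0,0,0],[0,0,0.0018,0,0,0,0]]'
```

```text
t: 26.0
tcp_pos: [0.5093, 0.1247, 0.0715]
eef_rot: [-0.218, -3.131, 0.001]
ft_force: [-2.9, 0.2, 6.0]
finger_gap: 0.004
```

```bash
python3 -m creep '[[0,0,0.001,0,0,0,0],[0,0,0.0015,0,0,0,0],[0,0,0.0015,0,0,0,0]]'
```

```text
t: 26.3
tcp_pos: [0.5091, 0.1247, 0.0701]
eef_rot: [-0.218, -3.13, 0.001]
ft_force: [-1.3, -0.2, 4.3]
finger_gap: 0.011
```

```bash
python3 -m creep '[[0,0,0.001,0,0,0,0],[0,0,0.0015,0,0,0,0],[0,0,0.0015,0,0,0,0]]'
```

```text
t: 26.6
tcp_pos: [0.5091, 0.1247, 0.0683]
eef_rot: [-0.218, -3.13, 0.001]
ft_force: [-0.1, 1.1, 0.5]
finger_gap: 0.003
```

```bash
python3 -m creep '[[0,0,0.0005,0,0,0,0],[0,0,0.001,0,0,0,0],[0,0,0.001,0,0,0,0]]'
```

```text
t: 26.9
tcp_pos: [0.5092, 0.1247, 0.0671]
eef_rot: [-0.218, -3.13, 0.001]
ft_force: [0.2, -0.5, 0.7]
finger_gap: 0.005
```

```bash
python3 -m creep '[[0,0,0.0005,0,0,0,0],[0,0,0.001,0,0,0,0],[0,0,0.001,0,0,0,0]]'
```

```text
t: 27.2
tcp_pos: [0.5091, 0.1246, 0.0659]
eef_rot: [-0.218, -3.13, 0.001]
ft_force: [-0.1, 0.2, 0.1]
finger_gap: 0.001
```

```bash
python3 -m creep '[[0,0,0.0005,0,0,0,0],[0,0,0.001,0,0,0,0],[0,0,0.001,0,0,0,0]]'
```

```text
t: 27.5
tcp_pos: [0.5091, 0.1246, 0.0649]
eef_rot: [-0.218, -3.13, 0.001]
ft_force: [-0.4, -0.4, -0.1]
finger_gap: 0.004
```

```bash
python3 -m creep '[[0,0,0.0005,0,0,0,0],[0,0,0.001,0,0,0,0],[0,0,0.0015,0,0,0,0],[0,0,0.0015,0,0,0,0]]'
```

```text
t: 27.9
tcp_pos: [0.5092, 0.1247, 0.0644]
eef_rot: [-0.218, -3.131, 0.001]
ft_force: [-2.4, -0.5, 9.7]
finger_gap: 0.006
```

```bash
python3 -m creep '[[0,0,0.0005,0,0,0,0],[0,0,0.001,0,0,0,0],[0,0,0.0015,0,0,0,0],[0,0,0.0015,0,0,0,0]]'
```

```text
t: 28.3
tcp_pos: [0.5092, 0.1247, 0.0644]
eef_rot: [-0.218, -3.132, 0.001]
ft_force: [-5.2, -0.5, 15.1]
finger_gap: 0.005
```

It stops firmly at 0.0644 (bar angle about 0.025), after the roller peak near 12 N and the drop. I'll back off and check.

```bash
python3 -m creep '[[0,0,-0.003,0,0,0,0],[0,0,-0.02,0,0,0,0],[0,0,-0.06,0,0,0,0],[0,0,-0.11,0,0,0,0],[0,0.03,-0.15,0,0,0,0],[0,0.08,-0.17,0,0,0,0],[0,0.13,-0.17,0,0,0,0],[0,0.18,-0.17,0,0,0,0],[0,0.23,-0.17,0,0,0,0],[0,0.23,-0.17,0,0,0,0]]'
python3 - <<'E'
from h import *
ims=[]
for n in("top","scene"):
    a=arm.get_image(n);o=(215,165) if n=="top" else (235,160);k=4.4
    v=cv2.convertScaleAbs(cv2.resize(a[o[1]:o[1]+100,o[0]:o[0]+90],None,fx=k,fy=k,interpolation=2),alpha=1.5)
    for th,c in((.025,(0,255,0)),(.12,(255,0,255))):
        cv2.circle(v,tuple(((proj(n,T(CR,(55-120*np.cos(th),2,56+120*np.sin(th))))[0]-o+.5)*k).astype(int).tolist()),2,c,-1)
    ims.append(v)
cv2.imwrite("pics/p6.png",np.hstack(ims))
E
```

```text
t: 29.3
tcp_pos: [0.5407, 0.3579, 0.2327]
eef_rot: [-0.21, -3.131, -0.001]
ft_force: [-1.5, -0.3, -0.6]
finger_gap: 0.005
```

View pics/p6.png

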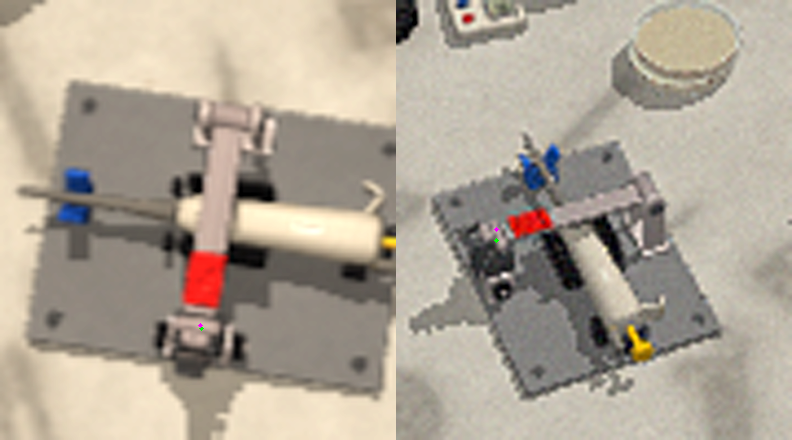

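```bash
python3 -c "
from cell import arm
print(arm.close_job(), arm.sense()['t'])"
```

```text
the job is handed in; nothing more can be done
the job is handed in; nothing more can be done
```

The micropipette is lying in the cradle with the keeper bar closed over it and latched, as far as touch and the last pictures show. I handed the job in at about 29 s; no verdict is reported.

- **Pipette:** On the first placing, the rear of the handle felt 2–3 mm high under a fingertip press. It appeared to ride on the rear end stop. I gripped it again, shifted it 5.5 mm towards the tip end and laid it down; the tool then reached the height expected for a seated pipette (0.0196 m against 0.0193 m). I did not repeat the press check after that.
- **Keeper bar:** It met the roller at a bar angle of about 0.12 rad and pushed back with up to about 12 N. The force then fell to zero, and the bar landed firmly on the post at about 0.025 rad, holding at 15 N. That is the feel of the click. I could not read the catch arm angle directly.
- **Last picture:** The bar is down across the pipette with its end at the catch post. The tip is over the blue V rest, the finger hook is free on the hinge side, and the robot is clear of everything.
- **Not checked:** I kept clear of the bystanders but did not measure their positions at the end. The highest force I read at the cradle was about 19.5 N, and none of the readings showed over 35 N.

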